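# Return the sugar jar to its caddy and close its lid snug

## Task

Lift the square white jar by its loose yellow screw lid and set it upright and gently into the empty square well of the wooden caddy, right down to the well's floor. With the jar held there by the well, screw the lid clockwise until it is snug against its seal, not just spun on and not overtightened, then let go, leaving the other tableware where it is.

Things in the scene. Friction and masses are not known exactly. Their poses are not given: they have to be found in the camera images.
- jar: white ceramic jar, loose, about 0.4 to 0.7 kg with its lid. Square body 66 x 66 mm (foot slightly drawn in to 62 mm over the lowest 5 mm), flat shoulder 84 mm above its underside, then a 42 mm round neck up to 102 mm. Origin: centre of the underside; z up, x and y square to its sides (the four quarter turns are alike).
- lid_top (a point): top of the yellow ribbed screw lid (52 mm in diameter, 25 mm high): point on the jar's axis 126 mm above the underside, axes as the jar's, not turning with the lid. The loose lid's face lies 0.1 to 1.3 mm below it, closed 2 mm. Lid and jar lift together: the thread holds, and counter-clockwise the lid soon meets a stop. It closes clockwise seen from above, sinking 1 mm per rad.
- jar_rim (a point): centre of the jar's mouth, on its axis 102 mm above the underside, axes as the jar's. How far the lid must still turn cannot be known beforehand: 0.7 to 1.9 rad running free at about 0.05 N m, then it bears on the seal: the torque steps to about 0.4 N m and climbs 0.12 N m per further 0.1 rad. The tightness stays when let go.
- seal_ring (a point): underside of the orange seal ring inside the lid, on the jar's axis, z up. Level with jar_rim while the lid is loose; sinks 1 mm per rad once the lid bears on it. Snug: 0.5 to 0.75 N m, 0.09 to 0.30 rad past first contact (ring 0.09 to 0.30 mm down). Overtight: above 0.82 N m, 0.36 rad. Far too small to see in noisy readings: feel the torque.
- caddy: fixed wooden caddy block 120 mm (x) by 200 mm (y), 36 mm high, with two square wells 26 mm deep. Origin: centre of the underside; axes along its sides. The well at -y (centre 45 mm from the block's centre) is empty and is the jar's; the one at +y (53 mm) holds the sachet cup.
- well (a point): centre of the floor of the empty square well, 10 mm above the table; axes as the caddy's. The well is 69 x 69 mm with a 4 mm chamfer at the mouth (36 mm above the table).
- sachet_cup: green glass cup, 48 mm across, 62 mm high, standing in the other well; to be left alone. Origin: centre of the underside.
- plate: white plate, 170 mm across, at the far side; leave alone. Origin: centre of the underside.
- bowl: white bowl, 90 mm across, at the far side; leave alone. Origin: centre of the underside.
- mug: white mug, 76 mm across, at the far side; leave alone. Origin: centre of the underside.
- shaker: amber glass shaker with steel cap, 52 mm across, 110 mm high, at the left; leave alone. Origin: centre of the underside.
- tumbler: clear tumbler, 66 mm across, 90 mm high, at the right; leave alone. Origin: centre of the underside.
- spoon: steel spoon with a wooden handle, 170 mm long, lying at the left; leave alone. Origin: under its middle.
Not all that is in view belongs to the job. Leave any pink or red look-alike of the jar alone.

How it is judged (in metres and radians):
On the way, in this order (a step that is already met when the one before it is completed fails the run):
1. the jar stands on the floor of the empty well, its lid not yet tight (horizontal distance between jar and well below 0.006 m and z of jar in the frame of well below 0.004 m and angle between jar's own z axis and vertical below 0.06 rad and z of seal_ring in the frame of jar_rim above -6e-05 m), for 0.2 s.
2. the lid is snug, with the jar in the well (horizontal distance between jar and well below 0.006 m and z of jar in the frame of well below 0.01 m and z of seal_ring in the frame of jar_rim between -0.00033 and -8e-05 m), for 0.2 s.
At the end, for the whole second after the job is handed in: The jar stands at rest and upright (within 0.05 rad) on the floor of the caddy's empty well (within 6 mm sideways, 3 mm in height), its lid snug: turned 0.08 to 0.33 rad past first contact with the seal (seal ring 0.08 to 0.33 mm below the rim) (horizontal distance between jar and well below 0.006 m and z of jar in the frame of well below 0.003 m and angle between jar's own z axis and vertical below 0.05 rad and linear speed of jar below 0.02 m/s and z of seal_ring in the frame of jar_rim between -0.00033 and -8e-05 m); the robot touches nothing.
It fails at once if the lid is overtightened (more than 0.36 rad past contact, 0.83 N m) (z of seal_ring in the frame of jar_rim below -0.00036 m).
It fails at once if the jar is tipped over (more than 0.5 rad) (angle between jar's own z axis and vertical above 0.5 rad).
It fails at once if the jar is rammed into the caddy (more than 70 N) (contact force between jar and caddy above 70 N).
It fails at once if other tableware is displaced (more than 30 mm) (distance of any of sachet_cup, plate, bowl, mug, shaker, tumbler, spoon from where it was at the start of the episode above 0.03 m).
It also fails if it takes over 72 s, if anything falls off the work surface, if the arm or the gripper's body presses on something with over 40 N, if the wrist force passes 120 N, or if a joint passes its speed limit or range.

## Robot

A 7-joint arm with a two-finger parallel gripper is mounted at the origin on the work surface. World frame = base frame: x ahead of the robot, y to its left, z up, the work surface at z = 0. Lengths are in m, angles in degrees, forces in N, time in s.
With the tool pointing down it reaches from about 0.425 to 0.875 m from the base axis. Payload 4.7 kg.
Tool frame: the origin (TCP) lies on the centre line of the jaws, within the pads' length; the fingertips stand 8 mm ahead of it and the grasp point (between the pads) lies 11 mm behind it; z points along the fingers, y is the direction in which the jaws open and shut (so a half turn about z gives the same grasp; the last joint's range is limited). The gripper opens to 87 mm and grips with 3 to 60 N. Pads are 19 mm wide; open, the fingers measure 117 mm over their backs; the gripper's body (75 mm by 190 mm) begins 51 mm behind the grasp point.
Start: joints at [-76.312, 18.392, -4.016, 83.108, 1.295, 78.541, -3.26], TCP at [0.145, 0.634, 0.231] pointing down, gripper open.
Joint ranges: [-163.93, 163.93], [-17.29, 119.83], [-79.2, 71.16], [3.27, 140.29], [-89.18, 269.18], [5.43, 117.66], [-154.24, 154.24]. Speed limits (degrees/s): [147.25, 147.25, 180, 180, 180, 180, 180].

## Interface

Orientations are given as [roll, pitch, yaw] about the fixed x, y, z axes, in that order (R = Rz(yaw) Ry(pitch) Rx(roll)).
In Python, from cell import env gives the robot as it stands. The module is installed in compiled form; this text tells all that it offers.
- The arm moves only by the tool move_arm, never from a script. Its argument "steps" is a list of rows, each a list of 2 entries, a list of its own where there are three numbers: the shift along the tool's x, y, z in m, then the turn about the tool's z in rad. A call has 1 to 20 rows; each row is the pose to reach, as a shift and turn from the pose commanded when the call began, along the tool's axes at that moment; what a row does not reach only later rows make up. A row lasts 1/8 s, in which the tool goes at most 62.5 mm and 10.7 degrees, less where a joint would pass 70% of its speed; a pose out of reach is approached as far as the arm can. A call with a gripper value outside its range is refused whole. "hand" is the closure, from -1 (fully open) to 1 (shut), set as the call begins (left out, the last holds). The fingers move at their own pace and stop on an object; "squeeze" is the grip in N (left out, the last holds). Time passes only in rows, so rows that repeat a pose let the fingers close. It gives the time, the measured TCP pose, the force and the opening at its end, in the units of the state.
- env.get_obs(): the state, without advancing time (a new reading comes with each control period).
- env.read_camera(name): name is "scene" or "top"; returns (picture, depth): 420x560x3 uint8, red, green, blue; 420x560 float32, m along the optical axis (not along the pixel's ray), 0 where there is no reading.
- env.calibration(name): a dict with "intrinsics" (3x3 intrinsics, pixels), "D" ([k1, k2, p1, p2, k3] as OpenCV has them; the pictures are not rectified), "position" and "orientation" of the camera in the world. Camera axes: x right, y up, looking along -z (the intrinsics and any distortion apply to the point x, -y, -z); pixel columns grow to the right and rows downward; lengths in m; the calibration is good to about 2 mm. A picture is of the moment at which its call begins. calibration takes no time and is no camera call.
- env.sign_off(): hands the job in, once; it reports no verdict.
Trained networks look in the newest picture that a camera, given by its name, has taken for a name from the list of things; names that differ only in an ending like _2 or _b are one class to them, and where a whole thing is asked for, a point or a joint stands for the part that bears it (a point fixed in the world has none). Each returns a list of dicts, best first, with "conf" (0 to 1); they miss things now and then, are a little off and sometimes report something else, mostly with a low value. They report only what shows in the picture. A call takes as long as a camera call. They do not tell look-alikes from the thing itself.
- env.cut_out(camera, query): "region" (420x560 bool, what is visible of it) and "uv" ([column, row] in pixels, amid what is visible of it).
The state is a dict: "time_s": time; "qpos": joint angles; "joint_velocities": joint speeds; "effort": joint torques, N m; "tool_pos": TCP position; "tool_rot": TCP orientation; "force": force on the tool from outside, world axes, zero at the start; "wrist_torque": the same for the moment, N m; "grip_width": finger opening in m.
Only numpy, scipy, OpenCV 4.12 (cv2) and the standard library are available. Lean on these libraries where they do the work, as an engineer would, in place of code of your own. Each camera call takes 0.05 s, during which the arm holds its last target. There are 200 camera calls.

## Working session

There is one attempt and no reset: what is moved stays moved. The work goes in short steps, Python scripts to look and compute and a tool call to move; the robot and the scene stay as the last step left them, time stands still between calls to the robot, and variables do not carry over. Pictures are saved under pics/ and viewed, about 8 in all and at most 12, crops included, and the job is handed in when it is done.

Besides the shell and the picture viewer there is one more tool, called after ">>>" as a command line: name --argument value ..., lists and objects as JSON in quotes. move_arm: Moves the arm, as the interface text tells. Its arguments: {"type":"object","properties":{"steps":{"type":"array"},"hand":{"type":"number"},"squeeze":{"type":"number"}},"required":["steps"]}

```bash
mkdir -p pics
cat > h.py <<'E'
import numpy as np, cv2
from cell import env
from scipy.spatial.transform import Rotation as R
def world(cam, depth, mask):
    c=env.calibration(cam); K=np.array(c["intrinsics"]); D=np.array(c["D"],float)
    v,u=np.nonzero(mask&(depth>0)); d=depth[v,u]
    p=cv2.undistortPoints(np.stack([u,v],1).astype(np.float32)[:,None],K,D)[:,0]
    P=np.stack([p[:,0]*d,-p[:,1]*d,-d],1)
    o=np.array(c["orientation"],float)
    Rm=o if o.shape==(3,3) else (R.from_euler('xyz',o,degrees=True).as_matrix())
    return P@Rm.T+np.array(c["position"]),u,v
E
python3 - <<'E'
from h import *
for c in("scene","top"):
    print(c,env.calibration(c))
    im,d=env.read_camera(c); cv2.imwrite(f"pics/{c}0.png",im[:,:,::-1]); np.save(f"{c}.npy",d)
    for q in("jar","lid_top","caddy"):
        for r in env.cut_out(c,q):
            P,u,v=world(c,d,r["region"]); print(c,q,round(r["conf"],2),np.round(r["uv"]),r["region"].sum(),np.median(P,0).round(3),P.min(0).round(3),P.max(0).round(3))
print(env.get_obs())
E
```

```text
scene {'intrinsics': array([[386.29579041,   0.        , 275.38355748],
       [  0.        , 386.29579041, 211.44039931],
       [  0.        ,   0.        ,   1.        ]]), 'D': array([-0.04347276,  0.        ,  0.        ,  0.        ,  0.        ]), 'position': array([1.12672949, 0.86438045, 0.88616202]), 'orientation': array([ 53.38001083,  -0.58633686, 148.0136082 ])}
scene jar 0.85 [252. 199.] 704 [ 0.583 -0.157  0.072] [ 0.462 -0.312 -0.002] [ 0.618 -0.127  0.13 ]
scene jar 0.77 [237. 185.] 497 [ 0.586 -0.277  0.081] [ 0.539 -0.431  0.002] [ 0.609 -0.261  0.131]
scene jar 0.65 [280. 189.] 576 [ 0.455 -0.161  0.077] [ 0.322 -0.331 -0.002] [ 0.487 -0.132  0.132]
scene lid_top 0.82 [251. 203.] 724 [ 0.584 -0.158  0.07 ] [ 0.462 -0.312 -0.004] [ 0.618 -0.127  0.13 ]
scene lid_top 0.56 [283. 191.] 631 [ 0.455 -0.161  0.073] [ 0.377 -0.331 -0.001] [ 0.489 -0.129  0.132]
scene lid_top 0.53 [222. 254.] 1434 [ 0.772 -0.025  0.011] [ 0.688 -0.102 -0.002] [0.857 0.066 0.022]
scene caddy 0.61 [324. 275.] 2086 [0.554 0.247 0.034] [ 0.447  0.103 -0.003] [0.631 0.354 0.042]
scene caddy 0.5
[... 1351 characters left out ...]
.078]
{'time_s': 0.4, 'qpos': array([-76.31363997,  18.39646744,  -4.01688661,  83.11735311,
         1.2947277 ,  78.5435185 ,  -3.26073645]), 'joint_velocities': array([ 0.04616325, -0.07480618,  0.04518111, -0.07376162,  0.00072409,
        0.05921905,  0.01717297]), 'effort': array([ 1.88567788e-04, -4.90457475e+01, -4.02105963e-01, -3.12293100e+01,
       -6.33871858e-02,  3.62725498e-02,  7.33755269e-05]), 'tool_pos': array([0.14487881, 0.63356892, 0.23044909]), 'tool_rot': array([-1.79987803e+02,  2.81367635e-03,  1.67122609e+02]), 'force': array([-0.02450703,  0.02069481, -0.26751417]), 'wrist_torque': array([ 0.01254434, -0.01006632, -0.00826234]), 'grip_width': 0.08691817228676706}
```

Run:
```python
import cv2
a=cv2.imread("pics/top0.png")[130:360,120:460]; b=cv2.imread("pics/scene0.png")[120:350,170:420]
b=cv2.resize(b,None,fx=340/250,fy=340/250)
a=cv2.resize(a,None,fx=2.2,fy=2.2);cv2.imwrite("pics/a.png",a);cv2.imwrite("pics/b.png",cv2.resize(b,None,fx=1.8,fy=1.8))
```

```text
(no output)
```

View pics/a.png

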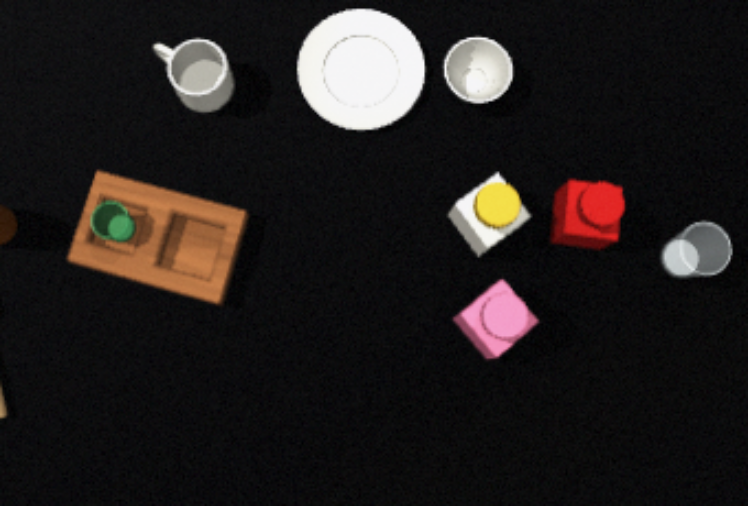

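View pics/b.png

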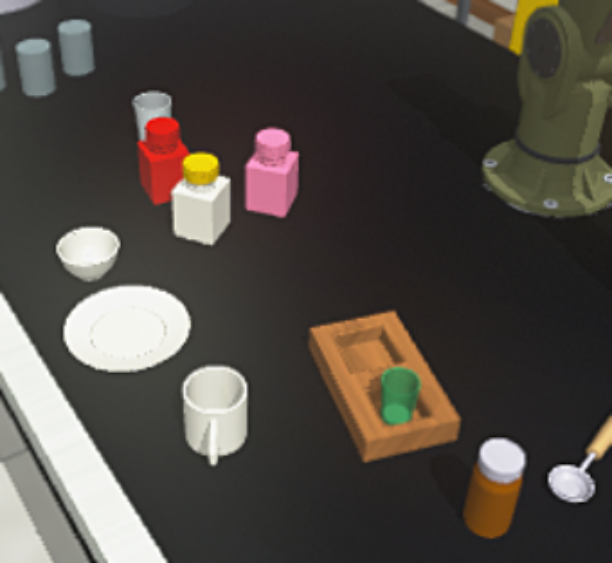

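The white jar with the yellow lid is at crop (490,212) in the top view, which is about pixel (343,226). It stands between the red and pink look-alikes. The caddy's empty well is the right-hand one, at crop (195,245). Next I'll measure poses.

```bash
cat > meas.py <<'E'
from h import *
def yaw90(pts):
    r=cv2.minAreaRect((pts[:,:2]*1000).astype(np.float32)); return np.round(r[0],1),np.round(r[1],1),round(r[2],1)
def top(cam,im,d):
    P,u,v=world(cam,d,d>0); hsv=cv2.cvtColor(im,cv2.COLOR_RGB2HSV)[v,u].astype(int)
    return P,hsv
E
python3 - <<'E'
from meas import *
for c in("top","scene"):
    im,d=env.read_camera(c); P,h=top(c,im,d)
    near=np.hypot(P[:,0]-.57,P[:,1]+.165)<.065
    yel=near&(h[:,0]>18)&(h[:,0]<38)&(h[:,1]>120)
    L=P[yel&(P[:,2]>.119)]; print(c,"lid",len(L),L.mean(0).round(4),np.median(L[:,2]),cv2.minEnclosingCircle((L[:,:2]*1000).astype(np.float32)))
    wh=near&(h[:,1]<70)
    S=P[wh&(abs(P[:,2]-.084)<.006)]; print("shoulder",len(S),np.median(S[:,2]).round(4),yaw90(S))
    B=P[wh&(P[:,2]<.095)&(P[:,2]>.01)]; print("body",len(B),yaw90(B))
    w=(h[:,0]>5)&(h[:,0]<20)&(h[:,1]>90)&(P[:,0]>.4)&(P[:,0]<.66)&(P[:,1]>.08)&(P[:,1]<.4)
    T=P[w&(abs(P[:,2]-.036)<.006)]; print("caddytop",len(T),np.median(T[:,2]).round(4),yaw90(T))
    F=P[w&(abs(P[:,2]-.010)<.005)&(np.hypot(P[:,0]-.54,P[:,1]-.19)<.06)]; print("floor",len(F),F.mean(0).round(4),yaw90(F))
E
```

```text
top lid 322 [ 0.5703 -0.1775  0.1258] 0.12585326591400092 ((570.4903564453125, -178.77359008789062), 26.77851676940918)
shoulder 266 0.084 (array([ 571. , -178.8]), array([66.1, 67.4]), 34.9)
body 405 (array([ 570.7, -178.7]), array([66.4, 67.8]), 34.9)
caddytop 1967 0.0353 (array([548.5, 237.6]), array([202.6, 118.9]), 74.7)
floor 526 [0.5384 0.194  0.0098] (array([534.6, 183.9]), array([90.7, 65.7]), 74.8)
scene lid 112 [ 0.5732 -0.1698  0.126 ] 0.12667337303131887 ((572.9395751953125, -174.58468627929688), 29.90153694152832)
shoulder 134 0.0846 (array([ 570. , -173.7]), array([70.7, 65.9]), 33.1)
body 489 (array([ 572.5, -174. ]), array([71.8, 71. ]), 36.7)
caddytop 1231 0.0365 (array([546.4, 241.4]), array([204.6, 122.7]), 74.7)
floor 240 [0.5313 0.1862 0.0113] (array([543.7, 183.3]), array([56.5, 99.6]), 79.1)
```

```bash
cat > go.py <<'E'
import sys
from h import *
def to(x,y,z,yaw=None):
    o=env.get_obs(); Rm=R.from_euler('xyz',o["tool_rot"],degrees=True).as_matrix()
    s=Rm.T@(np.array([x,y,z])-o["tool_pos"]); t=0 if yaw is None else -np.deg2rad((yaw-o["tool_rot"][2]+180)%360-180)
    print("shift",s.round(4),"turn",round(t,4))
def st():
    o=env.get_obs(); print(round(o["time_s"],2),"pos",o["tool_pos"].round(4),"rot",o["tool_rot"].round(2),"F",o["force"].round(2),"T",o["wrist_torque"].round(3),"w",round(o["grip_width"],4),"q",o["qpos"].round(1))
if __name__=="__main__":
    st()
    a=[float(i) for i in sys.argv[1:]]
    if a: to(*a)
E
python3 go.py 0.53 0.36 0.25 150; python3 go.py 0.571 -0.1788 0.25 150
```

```text
0.5 pos [0.1449 0.6336 0.2305] rot [-180.      0.    167.12] F [ 0.73 -0.36 -0.24] T [ 0.003 -0.063 -0.039] w 0.087 q [-76.3  18.4  -4.   83.1   1.3  78.5  -3.3]
shift [-0.4364 -0.1809 -0.0195] turn 0.2988
0.5 pos [0.1449 0.6336 0.2305] rot [-180.      0.    167.12] F [ 0.73 -0.36 -0.24] T [ 0.003 -0.063 -0.039] w 0.087 q [-76.3  18.4  -4.   83.1   1.3  78.5  -3.3]
shift [-0.5965 -0.697  -0.0194] turn 0.2988
```

>>> move_arm --steps '[[[-0.11,-0.045,-0.02],0.1],[[-0.22,-0.09,-0.02],0.2],[[-0.33,-0.135,-0.02],0.3],[[-0.436,-0.181,-0.02],0.3],[[-0.436,-0.181,-0.02],0.3],[[-0.436,-0.181,-0.02],0.3],[[-0.436,-0.181,-0.02],0.3],[[-0.436,-0.181,-0.02],0.3],[[-0.597,-0.697,-0.02],0.3],[[-0.597,-0.697,-0.02],0.3],[[-0.597,-0.697,-0.02],0.3],[[-0.597,-0.697,-0.02],0.3],[[-0.597,-0.697,-0.02],0.3],[[-0.597,-0.697,-0.02],0.3],[[-0.597,-0.697,-0.02],0.3],[[-0.597,-0.697,-0.02],0.3],[[-0.597,-0.697,-0.02],0.3],[[-0.597,-0.697,-0.02],0.3],[[-0.597,-0.697,-0.02],0.3],[[-0.597,-0.697,-0.02],0.3]]' --hand -1

```text
time_s: 3.0
tool_pos: [0.5719, -0.1768, 0.2505]
tool_rot: [179.9, -0.0, 150.1]
force: [0.5, 0.6, -0.0]
grip_width: 0.0872
```

```bash
python3 go.py 0.571 -0.1788 0.103 150
```

```text
3.0 pos [ 0.5719 -0.1768  0.2505] rot [ 1.7995e+02 -3.0000e-02  1.5011e+02] F [ 0.47  0.55 -0.01] T [-0.056 -0.021 -0.002] w 0.0872 q [-14.1  12.7  33.9  90.3  -7.2  79.2  80.7]
shift [-0.0003 -0.0024  0.1475] turn 0.0018
```

>>> move_arm --steps '[[[0,-0.002,0.03],0],[[0,-0.002,0.06],0],[[0,-0.002,0.08],0],[[0,-0.002,0.08],0],[[0,-0.002,0.08],0]]'

```text
time_s: 3.62
tool_pos: [0.5713, -0.1805, 0.1717]
tool_rot: [180.0, 0.1, 150.0]
force: [0.7, -1.3, 1.1]
grip_width: 0.0868
```

```bash
python3 go.py 0.571 -0.1788 0.103 150
python3 - <<'E'
from h import *
im,d=env.read_camera("top"); im2,_=env.read_camera("scene")
a=cv2.resize(im[150:310,270:450],None,fx=2.2,fy=2.2);b=cv2.resize(im2[130:290,190:340],None,fx=2.2,fy=2.2)
cv2.imwrite("pics/c.png",np.hstack([a,b])[:,:,::-1])
E
```

```text
3.62 pos [ 0.5713 -0.1805  0.1717] rot [1.7996e+02 9.0000e-02 1.4996e+02] F [ 0.66 -1.27  1.14] T [-0.041 -0.072 -0.006] w 0.0868 q [-13.2  15.6  33.5  96.4  -9.1  70.6  82.3]
shift [0.0013 0.0013 0.0687] turn -0.0006
```

View pics/c.png

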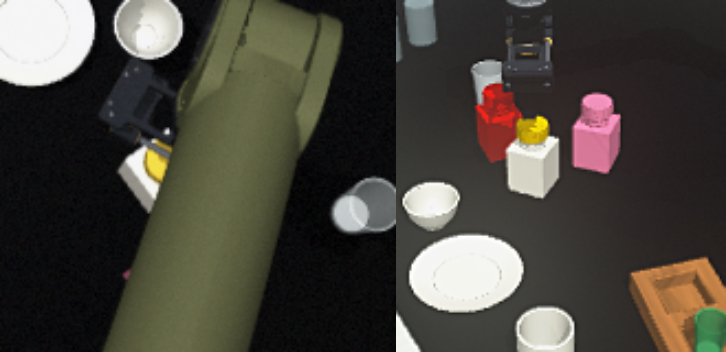

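The fingers straddle the yellow lid (seen at right-hand crop (533,130)) and both look-alikes are clear, so I'll descend and grip.

>>> move_arm --steps '[[[0.001,0.0015,0.03],0],[[0.001,0.0015,0.05],0],[[0.001,0.0015,0.062],0],[[0.001,0.0015,0.069],0],[[0.001,0.0015,0.069],0],[[0.001,0.0015,0.069],0],[[0.001,0.0015,0.069],0]]'

```text
time_s: 4.6
tool_pos: [0.5709, -0.1789, 0.1022]
tool_rot: [180.0, 0.1, 149.9]
force: [0.3, 0.3, -0.4]
grip_width: 0.0866
```

>>> move_arm --steps '[[[0,0,0],0],[[0,0,0],0],[[0,0,0],0],[[0,0,0],0],[[0,0,0],0],[[0,0,0],0],[[0,0,0],0],[[0,0,0],0]]' --hand 1 --squeeze 15

```text
time_s: 5.6
tool_pos: [0.5708, -0.1783, 0.1017]
tool_rot: [180.0, 0.0, 150.0]
force: [0.3, 2.6, 2.1]
grip_width: 0.0515
```

```bash
python3 go.py
```

```text
5.6 pos [ 0.5708 -0.1783  0.1017] rot [1.7995e+02 1.0000e-02 1.4995e+02] F [0.34 2.59 2.11] T [ 0.692 -0.283  0.002] w 0.0515 q [-12.3  19.4  32.5 100.6 -11.6  63.3  83.9]
```

>>> move_arm --steps '[[[0,0,0],0],[[0,0,0],0],[[0,0,-0.005],0],[[0,0,-0.015],0],[[0,0,-0.03],0],[[0,0,-0.05],0],[[0,0,-0.07],0],[[0,0,-0.085],0],[[0,0,-0.095],0],[[0,0,-0.1],0],[[0,0,-0.1],0],[[0,0,-0.1],0],[[0,0,-0.1],0]]' --squeeze 55

```text
time_s: 7.22
tool_pos: [0.5701, -0.1787, 0.2009]
tool_rot: [-180.0, -0.1, 149.9]
force: [0.4, 0.3, -5.4]
grip_width: 0.0504
```

```bash
python3 go.py 0.5366 0.1942 0.2017 189.8
```

```text
7.22 pos [ 0.5701 -0.1787  0.2009] rot [-1.7998e+02 -6.0000e-02  1.4993e+02] F [ 0.4   0.31 -5.43] T [0.01  0.029 0.004] w 0.0504 q [-13.7  14.3  33.8  94.4  -8.2  73.9  81.4]
shift [ 0.2158  0.3059 -0.0007] turn -0.6958
```

>>> move_arm --steps '[[[0.005,0.008,0],-0.02],[[0.016,0.022,0],-0.05],[[0.032,0.046,0],-0.1],[[0.052,0.074,0],-0.17],[[0.074,0.105,0],-0.24],[[0.097,0.137,0],-0.31],[[0.12,0.17,0],-0.385],[[0.143,0.203,0],-0.46],[[0.164,0.233,0],-0.53],[[0.183,0.26,0],-0.59],[[0.198,0.28,0],-0.64],[[0.208,0.295,0],-0.67],[[0.214,0.303,0],-0.69],[[0.216,0.306,0],-0.695],[[0.216,0.306,0],-0.695],[[0.216,0.306,0],-0.695],[[0.216,0.306,0],-0.695]]'

```text
time_s: 9.35
tool_pos: [0.537, 0.1935, 0.2016]
tool_rot: [-180.0, 0.0, -170.3]
force: [0.5, 1.0, -4.3]
grip_width: 0.0505
```

```bash
python3 go.py 0.5366 0.1942 0.2017 189.8
python3 - <<'E'
from meas import *
ims=[]
for c in("top","scene"):
    im,d=env.read_camera(c); ims.append(im); P,h=top(c,im,d)
    w=(h[:,0]>5)&(h[:,0]<20)&(h[:,1]>90)&(P[:,0]>.4)&(P[:,0]<.66)&(P[:,1]>.08)&(P[:,1]<.4)
    T=P[w&(abs(P[:,2]-.036)<.006)]; print("caddytop",len(T),yaw90(T))
    near=np.hypot(P[:,0]-.5366,P[:,1]-.196)<.06
    B=P[near&(h[:,1]<70)&(P[:,2]>.085)&(P[:,2]<.19)]; print(c,"body",len(B),B.min(0).round(3),B.max(0).round(3),yaw90(B))
    S=B[B[:,2]<.17]; print(yaw90(S)); np.save(c+"B.npy",B)
a=cv2.resize(ims[0][150:310,130:310],None,fx=2.2,fy=2.2);b=cv2.resize(ims[1][180:340,250:420],None,fx=2.2,fy=2.2)
cv2.imwrite("pics/d.png",np.hstack([a,b])[:,:,::-1])
E
```

```text
9.35 pos [0.537  0.1935 0.2016] rot [-1.8000e+02  1.0000e-02 -1.7032e+02] F [ 0.53  0.99 -4.32] T [ 0.022  0.03  -0.005] w 0.0505 q [-36.5   9.6  15.7  97.6  -2.7  73.1  79.5]
shift [ 0.0003  0.0007 -0.0001] turn -0.002
caddytop 377 (array([519.6, 175.6]), array([67. , 94.9]), 73.1)
top body 167 [0.496 0.161 0.11 ] [0.531 0.201 0.187] (array([507.9, 174.5]), array([25.9, 46.9]), 29.9)
(array([507.9, 174.5]), array([25.9, 46.9]), 29.9)
caddytop 1145 (array([546.6, 240.3]), array([205.9, 121.4]), 74.9)
scene body 761 [0.506 0.155 0.099] [0.578 0.238 0.19 ] (array([536.1, 196.4]), array([70.1, 68.7]), 74.8)
(array([536.1, 196.6]), array([69.8, 68.7]), 74.8)
```

View pics/d.png

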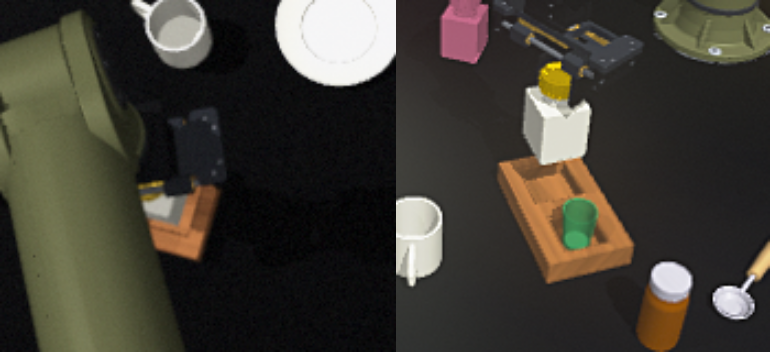

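>>> move_arm --steps '[[[0.0005,0.0,0.012],0],[[0.0005,0.0,0.03],0],[[0.0005,0.0,0.045],0],[[0.0005,0.0,0.055],0],[[0.0005,0.0,0.06],0],[[0.0005,0.0,0.06],0],[[0.0005,0.0,0.06],0],[[0.0005,0.0,0.06],0]]'

```text
time_s: 10.45
tool_pos: [0.5367, 0.1943, 0.1422]
tool_rot: [180.0, 0.1, -170.2]
force: [0.4, -0.0, -5.1]
grip_width: 0.0509
```

```bash
python3 go.py 0.5364 0.1944 0.1417 189.8
python3 - <<'E'
from meas import *
im,d=env.read_camera("scene")
cv2.imwrite("pics/e.png",cv2.resize(im[180:310,260:400],None,fx=4,fy=4,interpolation=2)[:,:,::-1])
P,h=top("scene",im,d)
B=P[(np.hypot(P[:,0]-.5366,P[:,1]-.196)<.06)&(h[:,1]<70)&(P[:,2]>.042)&(P[:,2]<.13)]; print(len(B),yaw90(B))
E
```

```text
10.45 pos [0.5367 0.1943 0.1422] rot [ 1.7998e+02  7.0000e-02 -1.7025e+02] F [ 0.41 -0.05 -5.08] T [0.037 0.069 0.043] w 0.0509 q [-36.2  12.2  15.5 101.7  -3.6  66.5  80.1]
shift [0.0003 0.0001 0.0005] turn -0.0008
696 (array([536.3, 197.2]), array([73.1, 68.4]), 76.9)
```

View pics/e.png

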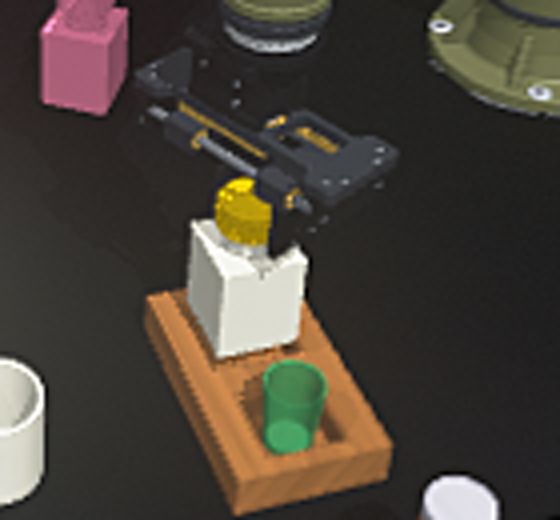

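The jar hangs squarely over the empty well, with its front foot edge at crop (250,350). I'll lower it slowly while watching the force.

>>> move_arm --steps '[[[0.0003,0,0.002],0],[[0.0003,0,0.004],0],[[0.0003,0,0.006],0],[[0.0003,0,0.008],0],[[0.0003,0,0.01],0],[[0.0003,0,0.01],0],[[0.0003,0,0.01],0]]'

```text
time_s: 11.38
tool_pos: [0.5361, 0.1941, 0.1316]
tool_rot: [180.0, 0.0, -170.2]
force: [1.2, -0.1, -4.8]
grip_width: 0.0508
```

>>> move_arm --steps '[[[0,0,0.002],0],[[0,0,0.004],0],[[0,0,0.005],0],[[0,0,0.005],0]]'

```text
time_s: 11.88
tool_pos: [0.5359, 0.1941, 0.1264]
tool_rot: [-180.0, -0.0, -170.3]
force: [-0.5, 1.2, -4.9]
grip_width: 0.0506
```

```bash
python3 go.py 0.5364 0.1944 0.1117
```

```text
11.88 pos [0.5359 0.1941 0.1264] rot [-1.8000e+02 -1.0000e-02 -1.7025e+02] F [-0.52  1.22 -4.92] T [ 0.019 -0.028  0.024] w 0.0506 q [-36.1  13.   15.4 102.7  -3.8  64.8  80.3]
shift [-0.0005  0.0003  0.0147] turn 0
```

>>> move_arm --steps '[[[0,0,0.002],0],[[0,0,0.004],0],[[0,0,0.006],0],[[0,0,0.008],0],[[0,0,0.01],0],[[0,0,0.01],0],[[0,0,0.01],0]]'

```text
time_s: 12.75
tool_pos: [0.5361, 0.1941, 0.1167]
tool_rot: [180.0, 0.0, -170.2]
force: [0.1, -0.6, -4.6]
grip_width: 0.0506
```

>>> move_arm --steps '[[[0,0,0.001],0],[[0,0,0.002],0],[[0,0,0.003],0],[[0,0,0.003],0]]'

```text
time_s: 13.25
tool_pos: [0.5359, 0.194, 0.1134]
tool_rot: [-180.0, -0.0, -170.2]
force: [0.1, -1.2, -4.3]
grip_width: 0.0507
```

```bash
python3 go.py 0.5364 0.1944 0.1117
```

```text
13.25 pos [0.5359 0.194  0.1134] rot [-1.8000e+02 -1.0000e-02 -1.7025e+02] F [ 0.07 -1.17 -4.26] T [0.003 0.044 0.025] w 0.0507 q [-36.   13.8  15.4 103.4  -4.1  63.3  80.5]
shift [-0.0005  0.0003  0.0017] turn 0
```

>>> move_arm --steps '[[[0,0,0.0007],0],[[0,0,0.0014],0],[[0,0,0.0014],0],[[0,0,0.0014],0]]'

```text
time_s: 13.75
tool_pos: [0.5361, 0.1941, 0.1122]
tool_rot: [180.0, 0.0, -170.2]
force: [-0.1, 0.8, -4.2]
grip_width: 0.0504
```

>>> move_arm --steps '[[[0,0,0.0005],0],[[0,0,0.001],0],[[0,0,0.001],0]]'

```text
time_s: 14.12
tool_pos: [0.5362, 0.1944, 0.1116]
tool_rot: [180.0, 0.0, -170.2]
force: [0.4, 0.7, -2.4]
grip_width: 0.0509
```

>>> move_arm --steps '[[[0,0,0.0005],0],[[0,0,0.001],0],[[0,0,0.001],0],[[0,0,0.001],0]]'

```text
time_s: 14.62
tool_pos: [0.5365, 0.1948, 0.1112]
tool_rot: [179.9, 0.1, -170.2]
force: [-1.8, 1.8, 4.9]
grip_width: 0.0505
```

```bash
python3 go.py
```

```text
14.62 pos [0.5365 0.1948 0.1112] rot [ 1.7994e+02  9.0000e-02 -1.7023e+02] F [-1.78  1.81  4.9 ] T [ 0.199  0.437 -0.027] w 0.0505 q [-36.   13.9  15.3 103.5  -4.2  63.   80.5]
```

>>> move_arm --steps '[[[0,0,0],0],[[0,0,0],0],[[0,0,0],0.05],[[0,0,0.0001],0.1],[[0,0,0.0002],0.15],[[0,0,0.0002],0.2],[[0,0,0.0003],0.25],[[0,0,0.0003],0.3],[[0,0,0.0003],0.3]]'

```text
time_s: 15.75
tool_pos: [0.5369, 0.1948, 0.1109]
tool_rot: [179.9, 0.1, 172.6]
force: [-1.3, 0.5, 4.7]
grip_width: 0.051
```

```bash
python3 go.py
```

```text
15.75 pos [0.5369 0.1948 0.1109] rot [1.7991e+02 1.1000e-01 1.7260e+02] F [-1.31  0.49  4.7 ] T [ 0.18   0.249 -0.072] w 0.051 q [-37.8  14.   17.4 103.6  -4.7  62.9  63.8]
```

>>> move_arm --steps '[[[0,0,0.0001],0.05],[[0,0,0.0001],0.1],[[0,0,0.0002],0.15],[[0,0,0.0002],0.2]]'

```text
time_s: 16.25
tool_pos: [0.5369, 0.1946, 0.1107]
tool_rot: [179.9, 0.1, 161.1]
force: [-0.6, 1.0, 5.3]
grip_width: 0.0512
```

```bash
cat > tq.py <<'E'
from go import *
st(); a=[]
for i in range(4):
    env.read_camera("top"); a.append(env.get_obs()["wrist_torque"][2])
print(np.round(a,3)); st()
E
python3 tq.py
```

```text
16.25 pos [0.5369 0.1946 0.1107] rot [1.7990e+02 9.0000e-02 1.6108e+02] F [-0.56  1.01  5.28] T [0.178 0.229 0.064] w 0.0512 q [-39.   14.1  18.8 103.7  -5.1  62.9  52.6]
[-0.049 -0.032 -0.064 -0.14 ]
16.45 pos [0.5369 0.1946 0.1107] rot [1.7989e+02 9.0000e-02 1.6115e+02] F [-0.99  1.24  6.07] T [ 0.175  0.269 -0.14 ] w 0.0509 q [-39.   14.1  18.8 103.7  -5.1  62.9  52.7]
```

>>> move_arm --steps '[[[0,0,0.0001],0.05],[[0,0,0.0001],0.1],[[0,0,0.0001],0.15],[[0,0,0.0001],0.15]]'

```text
time_s: 16.95
tool_pos: [0.5368, 0.1946, 0.1106]
tool_rot: [179.9, 0.1, 152.5]
force: [-0.7, 0.7, 4.8]
grip_width: 0.0511
```

```bash
python3 tq.py
```

```text
16.95 pos [0.5368 0.1946 0.1106] rot [1.7989e+02 7.0000e-02 1.5254e+02] F [-0.73  0.68  4.84] T [ 0.172  0.287 -0.034] w 0.0511 q [-40.   14.2  19.9 103.7  -5.4  62.9  44.4]
[-0.019  0.036 -0.074 -0.017]
17.15 pos [0.5368 0.1945 0.1106] rot [1.7989e+02 7.0000e-02 1.5256e+02] F [-0.41  0.9   5.63] T [ 0.183  0.283 -0.017] w 0.0504 q [-39.9  14.2  19.9 103.7  -5.4  62.9  44.4]
```

>>> move_arm --steps '[[[0,0,0.0001],0.05],[[0,0,0.0001],0.1],[[0,0,0.0001],0.12],[[0,0,0.0001],0.12]]'

```text
time_s: 17.65
tool_pos: [0.5368, 0.1945, 0.1105]
tool_rot: [179.9, 0.1, 145.7]
force: [-0.8, 1.5, 5.3]
grip_width: 0.0507
```

```bash
python3 tq.py
```

```text
17.65 pos [0.5368 0.1945 0.1105] rot [1.7989e+02 6.0000e-02 1.4568e+02] F [-0.76  1.48  5.3 ] T [ 0.082  0.313 -0.008] w 0.0507 q [-40.7  14.2  20.7 103.7  -5.6  62.9  37.7]
[-0.06  -0.033 -0.045 -0.024]
17.85 pos [0.5368 0.1945 0.1104] rot [1.7989e+02 5.0000e-02 1.4568e+02] F [-0.39  0.93  5.52] T [ 0.142  0.287 -0.024] w 0.0509 q [-40.7  14.2  20.7 103.7  -5.6  62.9  37.7]
```

>>> move_arm --steps '[[[0,0,0.0001],0.05],[[0,0,0.0001],0.1],[[0,0,0.0001],0.12],[[0,0,0.0001],0.12]]'

```text
time_s: 18.35
tool_pos: [0.5368, 0.1945, 0.1103]
tool_rot: [179.9, 0.0, 138.8]
force: [-1.0, 1.6, 6.1]
grip_width: 0.0508
```

```bash
python3 tq.py
```

```text
18.35 pos [0.5368 0.1945 0.1103] rot [1.7989e+02 4.0000e-02 1.3880e+02] F [-1.01  1.64  6.09] T [0.093 0.331 0.041] w 0.0508 q [-41.4  14.3  21.6 103.8  -5.9  62.9  31. ]
[-0.05  -0.014  0.028  0.009]
18.55 pos [0.5368 0.1945 0.1103] rot [1.7989e+02 3.0000e-02 1.3881e+02] F [-0.7   0.75  5.53] T [0.088 0.268 0.009] w 0.0508 q [-41.4  14.3  21.6 103.8  -5.9  62.9  31. ]
```

>>> move_arm --steps '[[[0,0,0.0001],0.05],[[0,0,0.0001],0.1],[[0,0,0.0001],0.12],[[0,0,0.0001],0.12]]'

```text
time_s: 19.05
tool_pos: [0.5367, 0.1944, 0.1102]
tool_rot: [179.9, 0.0, 131.9]
force: [-0.5, 0.1, 5.5]
grip_width: 0.0509
```

```bash
python3 tq.py
```

```text
19.05 pos [0.5367 0.1944 0.1102] rot [1.7989e+02 2.0000e-02 1.3193e+02] F [-0.49  0.11  5.51] T [ 0.073  0.349 -0.082] w 0.0509 q [-42.2  14.4  22.5 103.8  -6.1  62.9  24.4]
[ 0.003 -0.025 -0.056  0.011]
19.25 pos [0.5367 0.1944 0.1102] rot [1.7989e+02 2.0000e-02 1.3193e+02] F [0.4  0.83 4.59] T [0.115 0.351 0.011] w 0.0507 q [-42.2  14.4  22.5 103.8  -6.1  62.9  24.4]
```

>>> move_arm --steps '[[[0,0,0.0001],0.05],[[0,0,0.0001],0.1],[[0,0,0.0001],0.12],[[0,0,0.0001],0.12]]'

```text
time_s: 19.75
tool_pos: [0.5367, 0.1944, 0.1101]
tool_rot: [179.9, 0.0, 125.1]
force: [-1.1, 1.2, 5.9]
grip_width: 0.051
```

```bash
python3 tq.py
```

```text
19.75 pos [0.5367 0.1944 0.1101] rot [1.7990e+02 1.0000e-02 1.2505e+02] F [-1.09  1.17  5.92] T [ 0.064  0.339 -0.032] w 0.051 q [-42.9  14.4  23.4 103.8  -6.4  62.9  17.7]
[-0.088 -0.056 -0.045 -0.056]
19.95 pos [0.5367 0.1944 0.1101] rot [179.9    0.   125.06] F [-0.58  1.3   5.67] T [ 0.072  0.312 -0.056] w 0.0508 q [-42.9  14.4  23.3 103.8  -6.4  62.9  17.7]
```

>>> move_arm --steps '[[[0,0,0.0001],0.05],[[0,0,0.0001],0.1],[[0,0,0.0001],0.12],[[0,0,0.0001],0.12]]'

```text
time_s: 20.45
tool_pos: [0.5366, 0.1943, 0.11]
tool_rot: [179.9, -0.0, 118.2]
force: [-1.5, 1.0, 5.5]
grip_width: 0.0508
```

```bash
python3 tq.py
```

```text
20.45 pos [0.5366 0.1943 0.11  ] rot [ 1.7991e+02 -1.0000e-02  1.1817e+02] F [-1.53  1.02  5.51] T [0.048 0.409 0.016] w 0.0508 q [-43.7  14.5  24.2 103.9  -6.7  62.9  11.1]
[-0.043 -0.007  0.01  -0.053]
20.65 pos [0.5366 0.1944 0.11  ] rot [ 1.7991e+02 -1.0000e-02  1.1818e+02] F [-0.36  1.39  6.35] T [ 0.07   0.382 -0.053] w 0.0507 q [-43.7  14.5  24.2 103.9  -6.7  62.9  11.1]
```

>>> move_arm --steps '[[[0,0,0.0001],0.05],[[0,0,0.0001],0.1],[[0,0,0.0001],0.12],[[0,0,0.0001],0.12]]'

```text
time_s: 21.15
tool_pos: [0.5365, 0.1944, 0.1098]
tool_rot: [179.9, -0.0, 111.3]
force: [-1.3, 0.5, 5.8]
grip_width: 0.0506
```

```bash
python3 tq.py
```

```text
21.15 pos [0.5365 0.1944 0.1098] rot [ 1.7992e+02 -2.0000e-02  1.1130e+02] F [-1.31  0.54  5.76] T [ 0.03   0.429 -0.04 ] w 0.0506 q [-44.5  14.6  25.1 103.9  -6.9  62.9   4.4]
[-0.023 -0.036  0.022  0.   ]
21.35 pos [0.5366 0.1944 0.1099] rot [ 1.7992e+02 -2.0000e-02  1.1130e+02] F [-0.95  0.74  4.76] T [0.083 0.427 0.   ] w 0.051 q [-44.5  14.6  25.1 103.9  -6.9  62.9   4.4]
```

>>> move_arm --steps '[[[0,0,0.0001],0.05],[[0,0,0.0001],0.1],[[0,0,0.0001],0.12],[[0,0,0.0001],0.12]]'

```text
time_s: 21.85
tool_pos: [0.5365, 0.1944, 0.1097]
tool_rot: [179.9, -0.0, 104.4]
force: [-1.2, 1.0, 5.8]
grip_width: 0.051
```

```bash
python3 tq.py
```

```text
21.85 pos [0.5365 0.1944 0.1097] rot [ 1.7993e+02 -3.0000e-02  1.0442e+02] F [-1.22  1.02  5.82] T [ 0.096  0.469 -0.028] w 0.051 q [-45.2  14.7  26.  103.9  -7.2  62.9  -2.2]
[-0.044 -0.006 -0.027 -0.018]
22.05 pos [0.5365 0.1944 0.1097] rot [ 1.7993e+02 -3.0000e-02  1.0443e+02] F [-2.11  0.79  5.12] T [ 0.13   0.503 -0.018] w 0.0507 q [-45.2  14.7  26.  103.9  -7.2  62.9  -2.2]
```

>>> move_arm --steps '[[[0,0,0.0001],0.05],[[0,0,0.0001],0.1],[[0,0,0.0001],0.12],[[0,0,0.0001],0.12]]'

```text
time_s: 22.55
tool_pos: [0.5364, 0.1943, 0.1096]
tool_rot: [179.9, -0.0, 97.5]
force: [-1.4, 1.1, 5.4]
grip_width: 0.0508
```

```bash
python3 tq.py
```

```text
22.55 pos [0.5364 0.1943 0.1096] rot [ 1.7995e+02 -4.0000e-02  9.7540e+01] F [-1.36  1.14  5.38] T [ 0.079  0.456 -0.056] w 0.0508 q [-46.   14.7  26.9 104.   -7.5  63.   -8.9]
[-0.054 -0.024  0.012 -0.017]
22.75 pos [0.5364 0.1943 0.1096] rot [ 1.7995e+02 -4.0000e-02  9.7550e+01] F [-1.96  1.37  6.  ] T [ 0.107  0.528 -0.017] w 0.0508 q [-46.   14.7  26.9 104.   -7.5  63.   -8.9]
```

>>> move_arm --steps '[[[0,0,0.0001],0.05],[[0,0,0.0001],0.1],[[0,0,0.0001],0.12],[[0,0,0.0001],0.12]]'

```text
time_s: 23.25
tool_pos: [0.5363, 0.1944, 0.1095]
tool_rot: [180.0, -0.0, 90.7]
force: [-2.1, 0.9, 5.7]
grip_width: 0.0508
```

```bash
python3 tq.py; python3 -c "
from h import *; print(env.get_obs()['effort'].round(3))"
```

```text
23.25 pos [0.5363 0.1944 0.1095] rot [ 1.7995e+02 -3.0000e-02  9.0730e+01] F [-2.06  0.9   5.7 ] T [0.031 0.566 0.291] w 0.0508 q [-46.8  14.8  27.9 104.   -7.7  63.  -15.5]
[0.233 0.219 0.293 0.255]
23.45 pos [0.5364 0.1944 0.1095] rot [ 1.7995e+02 -3.0000e-02  9.0730e+01] F [-2.8   1.37  5.36] T [0.071 0.476 0.255] w 0.0509 q [-46.8  14.8  27.9 104.   -7.7  63.  -15.5]
[  0.941 -35.796   4.572 -26.413   0.192  -0.624  -0.278]
```

>>> move_arm --steps '[[[0,0,0],0.02],[[0,0,0],0.04],[[0,0,0],0.04]]'

```text
time_s: 23.82
tool_pos: [0.5361, 0.1948, 0.1095]
tool_rot: [180.0, -0.1, 88.5]
force: [-3.0, 2.0, 5.1]
grip_width: 0.0508
```

```bash
sed -i 's/^print(np.round(a,3)).*/print(np.round(a,3),np.mean(a).round(3),"e7",env.get_obs()["effort"][6].round(3)); st()/' tq.py; python3 tq.py
```

```text
23.82 pos [0.5361 0.1948 0.1095] rot [ 1.7998e+02 -5.0000e-02  8.8470e+01] F [-2.96  2.05  5.14] T [0.159 0.647 0.332] w 0.0508 q [-47.1  14.9  28.1 104.   -7.9  63.  -17.7]
[0.408 0.374 0.399 0.35 ] 0.383 e7 -0.354
24.02 pos [0.5361 0.1948 0.1095] rot [ 1.7998e+02 -5.0000e-02  8.8480e+01] F [-2.04  1.37  5.26] T [0.231 0.715 0.35 ] w 0.0511 q [-47.1  14.9  28.1 104.   -7.9  63.  -17.7]
```

>>> move_arm --steps '[[[0,0,0],0.03],[[0,0,0],0.06],[[0,0,0],0.08],[[0,0,0],0.08]]'

```text
time_s: 24.52
tool_pos: [0.536, 0.195, 0.1095]
tool_rot: [180.0, -0.1, 83.9]
force: [-1.9, 1.7, 6.1]
grip_width: 0.0507
```

```bash
python3 tq.py
```

```text
24.52 pos [0.536  0.195  0.1095] rot [ 1.7999e+02 -6.0000e-02  8.3910e+01] F [-1.94  1.74  6.11] T [0.21  0.741 0.47 ] w 0.0507 q [-47.6  14.9  28.8 104.   -8.1  63.  -22.1]
[0.495 0.51  0.429 0.433] 0.467 e7 -0.449
24.73 pos [0.536  0.1949 0.1095] rot [ 1.800e+02 -6.000e-02  8.391e+01] F [-2.07  1.56  6.36] T [0.264 0.734 0.433] w 0.0505 q [-47.6  14.9  28.8 104.   -8.1  63.  -22.1]
```

>>> move_arm --steps '[[[0,0,0.0001],0.03],[[0,0,0.0001],0.06],[[0,0,0.0001],0.08],[[0,0,0.0001],0.08]]'

```text
time_s: 25.22
tool_pos: [0.5359, 0.195, 0.1095]
tool_rot: [-180.0, -0.1, 79.3]
force: [-2.4, 1.0, 6.2]
grip_width: 0.0506
```

```bash
python3 tq.py
```

```text
25.23 pos [0.5359 0.195  0.1095] rot [-1.7999e+02 -5.0000e-02  7.9350e+01] F [-2.42  1.01  6.22] T [0.173 0.762 0.562] w 0.0506 q [-48.2  15.   29.4 104.1  -8.2  63.  -26.5]
[0.559 0.557 0.533 0.542] 0.548 e7 -0.539
25.43 pos [0.5359 0.195  0.1094] rot [-1.7999e+02 -5.0000e-02  7.9350e+01] F [-2.44  1.3   7.02] T [0.205 0.783 0.542] w 0.0503 q [-48.2  15.   29.4 104.1  -8.2  63.  -26.5]
```

>>> move_arm --steps '[[[0,0,0],0.03],[[0,0,0],0.05],[[0,0,0],0.05],[[0,0,0],0.05]]'

```text
time_s: 25.92
tool_pos: [0.5359, 0.195, 0.1094]
tool_rot: [-180.0, -0.0, 76.5]
force: [-3.1, 1.6, 7.3]
grip_width: 0.0508
```

```bash
python3 tq.py
```

```text
25.93 pos [0.5359 0.195  0.1094] rot [-1.7999e+02 -5.0000e-02  7.6500e+01] F [-3.13  1.63  7.25] T [0.168 0.841 0.6  ] w 0.0508 q [-48.5  15.   29.8 104.1  -8.4  63.  -29.3]
[0.587 0.6   0.58  0.594] 0.59 e7 -0.595
26.12 pos [0.5359 0.195  0.1095] rot [-1.7999e+02 -5.0000e-02  7.6500e+01] F [-2.9   1.07  6.21] T [0.223 0.876 0.594] w 0.0506 q [-48.5  15.   29.8 104.1  -8.4  63.  -29.3]
```

Measured torque is 0.59 N m, or about 0.61 once the bias is allowed for, which is mid-window. I'll release and rise.

>>> move_arm --steps '[[[0,0,0],0],[[0,0,0],0],[[0,0,0],0],[[0,0,0],0],[[0,0,0],0],[[0,0,0],0],[[0,0,0],0],[[0,0,0],0]]' --hand -1

```text
time_s: 27.12
tool_pos: [0.536, 0.1941, 0.1086]
tool_rot: [180.0, -0.0, 76.3]
force: [-0.9, 0.4, -0.2]
grip_width: 0.0868
```

>>> move_arm --steps '[[[0,0,-0.01],0],[[0,0,-0.03],0],[[0,0,-0.06],0],[[0,0,-0.1],0],[[0,0,-0.13],0],[[0,0,-0.15],0],[[0,0,-0.15],0],[[0,0,-0.15],0]]'

```text
time_s: 28.12
tool_pos: [0.5356, 0.194, 0.2579]
tool_rot: [-180.0, 0.0, 76.3]
force: [-0.8, -0.1, 0.3]
grip_width: 0.087
```

Run:
```python
from meas import *
from go import st
st(); im,d=env.read_camera("scene"); P,h=top("scene",im,d)
n=np.hypot(P[:,0]-.5366,P[:,1]-.196)<.06
B=P[n&(h[:,1]<70)&(P[:,2]>.042)&(P[:,2]<.11)]; print(len(B),yaw90(B))
S=P[n&(h[:,1]<70)&(abs(P[:,2]-.094)<.006)];print("shoulder z",np.median(S[:,2]),len(S))
L=P[n&(h[:,0]>18)&(h[:,0]<38)&(h[:,1]>120)]; print("lid",np.percentile(L[:,2],90))
cv2.imwrite("pics/f.png",cv2.resize(im[180:310,260:400],None,fx=4,fy=4,interpolation=2)[:,:,::-1])
```

```text
28.12 pos [0.5356 0.194  0.2579] rot [-1.7996e+02  3.0000e-02  7.6310e+01] F [-0.77 -0.1   0.33] T [-0.105  0.093 -0.002] w 0.087 q [-50.2   8.2  30.8  93.6  -4.3  79.4 -32.5]
530 (array([535.7, 198.6]), array([72.3, 68.1]), 72.5)
shoulder z 0.09468485801818005 204
lid 0.34897163206320986
```

View pics/f.png

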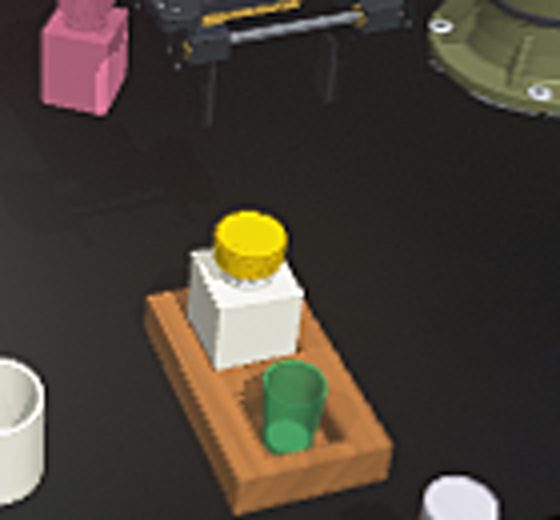

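The jar sits in the well with its lid at crop (250,243). Its shoulder reads 94.7 mm against an expected 94 mm, and the gripper is clear, so I'm handing in.

```bash
python3 -c "
from cell import env
env.sign_off()"
```

```text
the job is handed in; nothing more can be done
```

The white jar is standing on the floor of the caddy's empty well with its lid screwed snug, and I've handed the job in. No verdict is reported.

- **Placing:** I lifted the jar by its yellow lid, turned it about 40° to line up with the caddy, and lowered it slowly. It met the floor at the expected height with about 5 N on the wrist sensor.
- **Tightening:** The lid met its seal after about 1.7 rad of clockwise turning. I stopped at 0.59 N m measured, about 0.61 N m after allowing for the sensor's small bias. That puts it about 0.18 rad past contact, in the middle of the snug range. I could not check the seal ring's position directly, only feel the torque.
- **Final check:** With the gripper open and 150 mm above, the jar looked upright in the picture. Its shoulder read 94.7 mm, against 94 mm if fully seated. The caddy and cup showed no sign of having moved. The scene and top cameras differed by about 4 mm sideways, so I worked from relative positions, on which they agreed to about 2 mm. The last lid-height reading (0.35 m) was no use: other yellowish pixels, probably the gripper above, spoiled it.

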